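# Take the filter cassette out of the dust extractor

### The job

The dust filter has to come out of the low extractor box, but a small carved tortoise was left standing on top of its cassette. First move the tortoise over to the domed drying stand and leave it balanced by itself, upright, on the middle of the dome; then pinch the cassette's two opposed side catches together with the fingers, lift the cassette straight up out of the box, and finish while still holding it by the pinched catches, level and still, a good few centimetres clear above the box. Leave everything else on the table where it is.

Things in the scene. Friction and masses are not known exactly. Their poses are not given: they have to be found in the camera images.
- extractor: low grey dust-extractor box, fixed to the table, 220 x 170 x 50 mm (x, y, z), black inlet slots on top, 48 mm black duct stub at its +x end. Origin: centre of its underside; z up. In the middle of its top a well, 103 mm along x and 55 mm along y, floor 12 mm above the origin, holds the cassette.
- cassette: grey filter cassette in the well, 1.5 mm play, 0.2-0.45 kg. Origin: centre of its underside; z up, axes as the box's. Foot 100 (x) x 52 mm, 36 mm high; above it a flat-topped neck 100 x 31 mm, up to 74 mm. Box's top face is 38 mm above this origin. A dark steel catch stands at mid-length on each long side; its tooth, under the well's edge, stops lifting after 2 mm unless both catches are in.
- catch_a (a joint): travel in m of the catch on the cassette's +y side: 0 out (latched), 0.006 fully pressed towards the cassette's middle; tooth clear of the edge from 0.004 to 0.005 on. Spring: 3 N at rest, 6 N fully in, then a firm stop, so the cassette may be carried by the two pinched catches.
- catch_b (a joint): the same for the catch on the cassette's -y side (also 0 out, 0.006 fully in).
- catch_a_pad (a point): middle of the outer face of the +y catch's finger pad: 29 mm from the cassette's middle plane (catch out), 58 mm above the cassette's origin. The pad is 28 mm wide (x) and reaches from 44 to 72 mm above that origin (6 to 34 mm above the box's top). Over both pads: 58 mm with the catches out, 46 mm with both in.
- catch_b_pad (a point): the same on the -y catch: 29 mm to the other side, same height.
- tortoise: small plain wooden carved tortoise on a flat-bottomed plinth, 0.09-0.14 kg, on the cassette's neck at the start. Plinth 58 mm (x, head at +x) x 38 mm (y) x 10 mm; flat upright sides 38 mm apart (y), 48 mm long, up to 27 mm; shell up to 37.5 mm; head ends 37 mm ahead of the middle. Origin: centre of its underside; z up. Grip across y.
- stand: turned wooden drying stand, fixed to the table: round foot 92 mm across, thin stem, mushroom cap 80 mm across with a domed top. Origin: centre of its underside.
- stand_top (a point): summit of the stand's dome, 75 mm above the table; the dome is part of a ball of 75 mm radius and falls 12 mm to its rim. z up. The flat plinth balances on it stably when it is within about 10 mm of the middle.
- pot_a: small round paint pot with white cap, 30 mm across, 36 mm tall, standing on a rear corner of the extractor box's top. Origin: underside centre, z up. Bystander, keep clear.
- pot_b: small round paint pot, 32 mm across, 38 mm tall, on the table near the stand. Origin: underside centre. Bystander, keep clear.
- pot_c: small round paint pot, 32 mm across, 38 mm tall, on the table on another side of the stand. Origin: underside centre. Bystander, keep clear.
- brush_tub: white tub with brushes, 74 mm across, brushes up to 205 mm tall. Origin: underside centre. Bystander, keep clear.
- cat: wooden carved sitting cat, base 50 x 30 mm, 95 mm tall. Origin: underside centre. Bystander, keep clear.
- bottle: closed clear plastic water bottle, 70 mm across, 200 mm tall. Origin: underside centre. Bystander, keep clear.
- cup: blue open cup, 72 mm across, 85 mm tall. Origin: underside centre. Bystander, keep clear.
Things that resemble listed ones, but are neither listed nor needed, are in the scene too. What is shaped like the tortoise but purple or turquoise is not meant.

How it is judged:
By the outcome, as a careful person would: the job done as asked, in the order asked, and still so for the second after the job is handed in, while the arm keeps its last pose, push and grip.
It also fails if it takes over 51 s, if anything falls off the work surface, if the arm or the gripper's body presses on something with over 40 N, if the wrist force passes 120 N, or if a joint passes its speed limit or range.

### The arm

A 6-joint arm with a two-finger parallel gripper is mounted at the origin on the work surface. World frame = base frame: x ahead of the robot, y to its left, z up, the work surface at z = 0. Lengths are in m, angles in degrees, forces in N, time in s.
With the tool pointing down it reaches from about 0.4 to 0.825 m from the base axis. Payload 7 kg.
Tool frame: the origin (TCP) lies at the very end of the fingers, on their centre line; the grasp point (between the pads) lies behind it (r.grasp_offset is the z of the grasp point in the tool frame, in m); z points along the fingers, y is the direction in which the jaws open and shut (so a half turn about z gives the same grasp; the last joint's range is limited). The gripper opens to 88 mm and grips with 3 to 60 N. Pads are 19 mm wide; open, the fingers measure 130 mm over their backs; the gripper's body (78 mm by 193 mm) begins 47 mm behind the grasp point.
Start: joints at [-56.03, 20.546, 0.682, 0, -70.136, -16.507], TCP at [0.203, -0.644, 0.227] pointing down, gripper open.
Joint ranges: [-176.03, 176.03], [-82.01, 121.73], [-58.28, 71.71], [-173.87, 95.51], [-174.79, -0.11], [-173.66, 173.66]. Speed limits (degrees/s): [136.94, 136.94, 172.46, 180, 180, 180].

### API

Orientations are given as [roll, pitch, yaw] about the fixed x, y, z axes, in that order (R = Rz(yaw) Ry(pitch) Rx(roll)).
In Python, from plant import r gives the robot as it stands. The module is installed in compiled form; this text tells all that it offers.
- The arm moves only by the tool servo_tool, never from a script. Its argument "targets" is a list of rows, each an object of numbers: "dx", "dy", "dz": the shift along the world's x, y, z in cm; "spin": the turn about the world's z in rad; "grip": the opening in per cent of the stroke, from 0 (shut) to 100 (fully open). A call has exactly 10 rows; each row is the pose to reach, as a shift and turn from the pose commanded when the call began; what a row does not reach only later rows make up. A row lasts 1/12 s, in which the tool goes at most 41.7 mm and 7.16 degrees, less where a joint would pass 70% of its speed; a pose out of reach is approached as far as the arm can. A call with a gripper value outside its range is refused whole. The fingers move at their own pace and stop on an object; "squeeze" is the grip in N (left out, the last holds). Time passes only in rows, so rows that repeat a pose let the fingers close, or fill a call up. It gives the time, the measured TCP pose, the force and the opening at its end, in the units of the state.
- r.get_state(): the state, without advancing time (a new reading comes with each control period).
- r.capture(name): name is "scene" or "top" or "wrist"; returns the picture (384x512x3 uint8, blue, green, red); there is no depth.
- r.get_calibration(name): a dict with "K" (3x3 intrinsics, pixels), "extrinsics" (4x4, takes a point from camera to world coordinates). Camera axes: x right, y down, z forward; pixel columns grow to the right and rows downward; lengths in m; the calibration is good to about 2 mm. A picture is of the moment at which its call begins: read the wrist's pose just before it. get_calibration takes no time and is no camera call; for the wrist camera it gives the pose at the moment of the call.
- r.close_job(): hands the job in, once; it reports no verdict.
Trained networks look in the newest picture that a camera, given by its name, has taken for a name from the list of things; names that differ only in an ending like _2 or _b are one class to them, and where a whole thing is asked for, a point or a joint stands for the part that bears it (a point fixed in the world has none). Each returns a list of dicts, best first, with "p" (0 to 1); they miss things now and then, are a little off and sometimes report something else, mostly with a low value. They report only what shows in the picture. A call takes as long as a camera call. They do not tell look-alikes from the thing itself.
- r.cut_out(name, camera): "mask" (384x512 bool, what is visible of it) and "extent" ([left, top, right, bottom] in pixels, round what is visible of it).
The state is a dict: "time_s": time; "joints": joint angles; "qd": joint speeds; "joint_torque": joint torques, N m; "tcp_pos": TCP position; "eef_rot": TCP orientation; "contact_force": force on the tool from outside, world axes, zero at the start; "moment": the same for the moment, N m; "gripper_width": finger opening in m.
Only numpy, scipy, OpenCV 4.12 (cv2) and the standard library are available. Lean on these libraries where they do the work, as an engineer would, in place of code of your own. Each camera call takes 0.05 s, during which the arm holds its last target. There are 200 camera calls.

## Working session

There is one attempt and no reset: what is moved stays moved. The work goes in short steps, Python scripts to look and compute and a tool call to move; the robot and the scene stay as the last step left them, time stands still between calls to the robot, and variables do not carry over. Pictures are saved under pics/ and viewed, about 8 in all and at most 12, crops included, and the job is handed in when it is done.

Besides the shell and the picture viewer there is one more tool, called after "Emit:" as name([rows], argument=value, ...), one row to a line, values as JSON. servo_tool: Moves the arm, as the interface text tells. Its arguments: {"type":"object","properties":{"targets":{"type":"array"},"squeeze":{"type":"number"}},"required":["targets"]}

```bash
mkdir -p pics
cat > h.py <<'E'
import numpy as np, cv2
from plant import r
def cal(c):
    k=r.get_calibration(c); return np.array(k["K"]),np.array(k["extrinsics"])
def ray(c,u,v,z):
    K,E=cal(c); d=E[:3,:3]@np.linalg.solve(K,[u,v,1]); o=E[:3,3]; return o+d*(z-o[2])/d[2]
def proj(c,P):
    K,E=cal(c); P=np.atleast_2d(P); q=(P-E[:3,3])@E[:3,:3]; q=q@K.T; return q[:,:2]/q[:,2:]
def tri(obs):
    A=np.zeros((3,3));b=np.zeros(3)
    for c,u,v in obs:
        K,E=cal(c); d=E[:3,:3]@np.linalg.solve(K,[u,v,1]); d/=np.linalg.norm(d); M=np.eye(3)-np.outer(d,d); A+=M;b+=M@E[:3,3]
    return np.linalg.solve(A,b)
def dets(n,c): return [(round(d["p"],2),[int(x) for x in d["extent"]],[round(float(x),1) for x in np.argwhere(d["mask"]).mean(0)[::-1]]) for d in r.cut_out(n,c)]
E
python3 - <<'E'
from h import *
a=r.capture("scene");b=r.capture("top")
cv2.imwrite("pics/s.png",a);cv2.imwrite("pics/t.png",b)
cv2.imwrite("pics/st.png",cv2.resize(np.vstack([a,b]),(800,1200))[:600]) 
for c in("scene","top"):
    K,E=cal(c);print(c,K[0,0],E.round(3).tolist())
    for n in("extractor","tortoise","stand","cassette"): print(n,dets(n,c))
s=r.get_state();print(s["time_s"],s["tcp_pos"],s["eef_rot"],r.grasp_offset,s["gripper_width"])
E
```

```text
scene 356.4400296280442 [[-0.807, 0.452, -0.381, 1.014], [0.591, 0.63, -0.504, 0.576], [0.012, -0.631, -0.776, 0.947], [0.0, 0.0, 0.0, 1.0]]
extractor [(0.92, [258, 195, 347, 280], [301.7, 236.8]), (0.68, [178, 218, 204, 246], [194.1, 229.9])]
tortoise [(0.66, [273, 188, 286, 210], [279.7, 198.7]), (0.58, [327, 267, 349, 285], [339.5, 276.4]), (0.56, [299, 212, 315, 231], [305.2, 219.6]), (0.49, [334, 196, 356, 217], [345.7, 206.5])]
stand [(0.73, [206, 148, 229, 182], [216.6, 165.5]), (0.42, [223, 144, 231, 156], [227.6, 151.4])]
cassette [(0.61, [284, 209, 323, 242], [305.2, 229.5])]
top 398.2042259212487 [[0.01, -0.987, 0.158, 0.367], [-1.0, -0.012, -0.011, -0.014], [0.013, -0.158, -0.987, 1.293], [0.0, 0.0, 0.0, 1.0]]
extractor [(0.85, [152, 153, 209, 235], [181.2, 197.6]), (0.61, [168, 184, 187, 206], [177.2, 194.6])]
tortoise [(0.67, [173, 250, 189, 265], [180.9, 257.9]), (0.66, [124, 185, 141, 208], [132.1, 196.4]), (0.47, [217, 202, 240, 218], [229.8, 209.4]), (0.47, [314, 195, 321, 208], [315.6, 201.4])]
stand [(0.93, [286, 166, 318, 196], [302.2, 180.8])]
cassette [(0.64, [171, 176, 189, 212], [182.1, 199.8])]
0.5 [ 0.20251234 -0.64386041  0.22651033] [ 1.79994674e+02 -2.28082784e-03 -1.62538393e+02] -0.0188 0.08738031779396274
```

View pics/s.png

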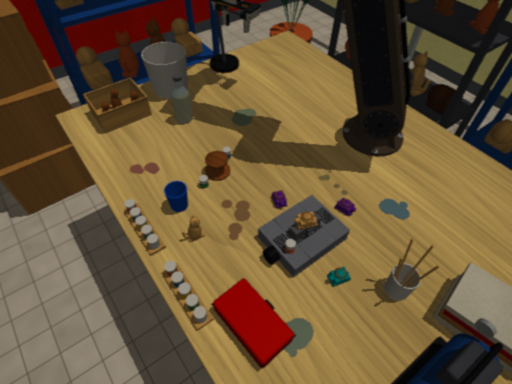

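View pics/t.png

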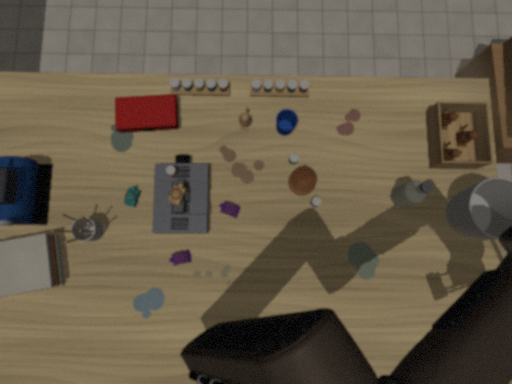

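Scene: the box is at about (303,235), with the wooden tortoise on it at (305,219). The stand is at (217,165), and pots stand near it at (204,181) and (227,152). In the top view they are: box (182,198), tortoise (177,194), stand (302,180), pots (294,158) and (316,201).
Tortoise candidates in the scene view are purple (279,198), purple (345,206), turquoise (339,276) and plain wood (305,219). The wooden one on the cassette is the one that fits. I'll confirm it in an enlarged crop.

Run:
```python
from h import *
a=cv2.imread("pics/s.png")[180:290,245:365];b=cv2.imread("pics/t.png")[145:245,130:340]
A=cv2.resize(a,None,fx=3.6,fy=3.6,interpolation=2);B=cv2.resize(b,None,fx=3.7,fy=3.7,interpolation=2)[:,:400]
B=cv2.resize(b[:,:95],None,fx=3.9,fy=3.9,interpolation=2)
H=max(len(A),len(B));P=[cv2.copyMakeBorder(x,0,H-len(x),0,0,0) for x in(A,B)]
cv2.imwrite("pics/c1.png",np.hstack(P))
m=r.cut_out("extractor","top")[0]["mask"]
print("boxrect",cv2.minAreaRect(np.argwhere(m)[:,::-1].astype(np.float32)))
for u,v in [(182,198)]: print("box",ray("top",u,v,.05))
print("tort",tri([("scene",305.2,219.6),("top",177.5,194)]))
m=r.cut_out("stand","top")[0]["mask"]; print(cv2.minEnclosingCircle(np.argwhere(m)[:,::-1].astype(np.float32)))
print("stand",ray("top",302.2,180.8,.063), tri([("scene",217,157),("top",302.2,180.8)]))
for n,u,v,z in[("pot b",294,158,.038),("pot c",316,201,.038),("tub",88,227,.07),("cat",246,118,.06),("cup",287,121,.085),("bottle",425,186,.2),("pota",171,170,.086)]: print(n,ray("top",u,v,z).round(3))
```

```text
boxrect ((180.5066375732422, 194.19580078125), (56.530120849609375, 80.61138916015625), 1.2453643083572388)
box [0.53160349 0.18879045 0.05      ]
tort [0.53776319 0.19502127 0.09625701]
((302.53448486328125, 180.62069702148438), 15.077431678771973)
stand [ 0.58879831 -0.18829859  0.063     ] [ 0.59183968 -0.19105187  0.06560594]
pot b [ 0.668 -0.166  0.038]
pot c [ 0.529 -0.235  0.038]
tub [0.437 0.468 0.07 ]
cat [ 0.793 -0.009  0.06 ]
cup [ 0.776 -0.139  0.085]
bottle [ 0.553 -0.513  0.2  ]
pota [0.614 0.22  0.086]
```

View pics/c1.png

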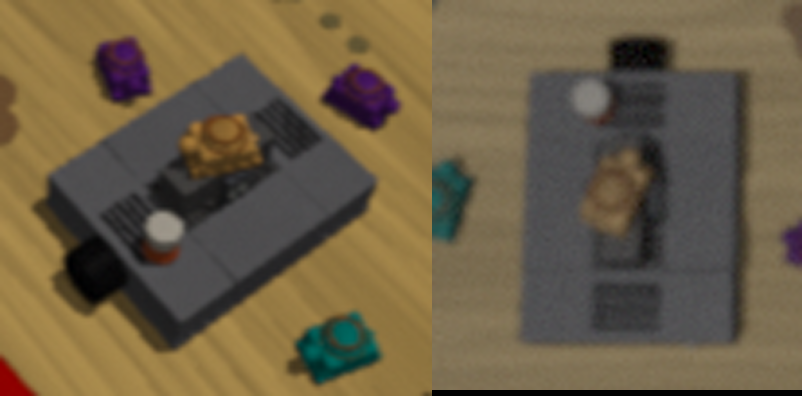

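The crop shows the plain wooden tortoise on the grey cassette, turned about 25° clockwise with its head away from the base. The look-alikes are purple and turquoise and stand on the table. Moving now.

Emit:
servo_tool([
  {"dx":2.2,"dy":2.8,"dz":0.7,"spin":-0.04},
  {"dx":4.4,"dy":5.7,"dz":1.5,"spin":-0.08},
  {"dx":6.6,"dy":8.6,"dz":2.2,"spin":-0.12},
  {"dx":8.8,"dy":11.4,"dz":3,"spin":-0.16},
  {"dx":11,"dy":14.2,"dz":3.7,"spin":-0.2},
  {"dx":13.2,"dy":17.1,"dz":4.5,"spin":-0.24},
  {"dx":15.4,"dy":20,"dz":5.2,"spin":-0.28},
  {"dx":17.6,"dy":22.8,"dz":6,"spin":-0.32},
  {"dx":19.8,"dy":25.6,"dz":6.7,"spin":-0.36},
  {"dx":22,"dy":28.5,"dz":7.5,"spin":-0.4},
])

```text
validation failed for argument at $.ta...
```

Emit:
servo_tool([
  {"dx":1,"dy":3.7,"spin":-0.03},
  {"dx":2,"dy":7.4,"spin":-0.06},
  {"dx":2.9,"dy":11.1,"spin":-0.1},
  {"dx":3.8,"dy":14.8,"spin":-0.13},
  {"dx":4.8,"dy":18.5,"spin":-0.16},
  {"dx":5.7,"dy":22.2,"spin":-0.2},
  {"dx":6.6,"dy":25.9,"spin":-0.23},
  {"dx":7.5,"dy":29.6,"spin":-0.26},
  {"dx":8.4,"dy":33.3,"spin":-0.29},
  {"dx":9.3,"dy":37,"spin":-0.32},
])

```text
validation failed for argument at $.ta...
```

Emit:
servo_tool([
  {"dx":0.4,"dy":3.7},
  {"dx":0.8,"dy":7.4},
  {"dx":1.2,"dy":11.1},
  {"dx":1.5,"dy":14.8},
  {"dx":1.8,"dy":17.5,"dz":-1},
  {"dx":1.8,"dy":17.5,"dz":-3},
  {"dx":1.8,"dy":17.5,"dz":-5},
  {"dx":1.8,"dy":17.5,"dz":-7},
  {"dx":1.8,"dy":17.5,"dz":-7},
  {"dx":1.8,"dy":17.5,"dz":-7},
])

```text
validation failed for argument at $.ta...
```

Run:
```python
from h import *
s=r.get_state();print(s["time_s"],s["tcp_pos"],s["eef_rot"],s["joints"],s["qd"])
K,E=cal("wrist");np.savez("w1.npz",K=K,E=E)
w=r.capture("wrist");cv2.imwrite("pics/w1.png",w);print(K[0],E.round(3).tolist())
for n in("tortoise","cassette","catch_a","extractor"):
    print(n,dets(n,"wrist"))
    for d in r.cut_out(n,"wrist"):
        p=np.argwhere(d["mask"])[:,::-1].astype(np.float32); print("  ",cv2.minAreaRect(p))
```

```text
0.6 [ 0.20255106 -0.64388205  0.22656545] [-1.79997672e+02  2.49472264e-03 -1.62536759e+02] [-5.60303918e+01  2.05456663e+01  6.82242353e-01 -1.84012124e-03
 -7.01336356e+01 -1.65057416e+01] [-0.0042765   0.00692798  0.00990229  0.08433261 -0.05538765 -0.06212802]
[301.59279204   0.         256.00047283] [[-0.3, 0.912, 0.278, 0.128], [0.954, 0.288, 0.087, -0.668], [-0.0, 0.291, -0.957, 0.383], [0.0, 0.0, 0.0, 1.0]]
tortoise []
cassette []
catch_a []
extractor []
```

View pics/w1.png

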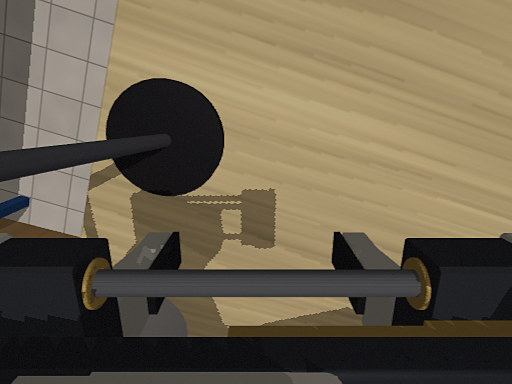

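The picture shows only the table and a lamp foot at (165,137). All three moves were refused, so the arm hasn't moved. Each row probably needs every field, so I'll include "grip".

Emit:
servo_tool([
  {"dx":2.2,"dy":2.8,"dz":0.7,"spin":-0.04,"grip":100},
  {"dx":4.4,"dy":5.7,"dz":1.5,"spin":-0.08,"grip":100},
  {"dx":6.6,"dy":8.6,"dz":2.2,"spin":-0.12,"grip":100},
  {"dx":8.8,"dy":11.4,"dz":3,"spin":-0.16,"grip":100},
  {"dx":11,"dy":14.2,"dz":3.7,"spin":-0.2,"grip":100},
  {"dx":13.2,"dy":17.1,"dz":4.5,"spin":-0.24,"grip":100},
  {"dx":15.4,"dy":20,"dz":5.2,"spin":-0.28,"grip":100},
  {"dx":17.6,"dy":22.8,"dz":6,"spin":-0.32,"grip":100},
  {"dx":19.8,"dy":25.6,"dz":6.7,"spin":-0.36,"grip":100},
  {"dx":22,"dy":28.5,"dz":7.5,"spin":-0.4,"grip":100},
], squeeze=15)

```text
time_s: 1.88
tcp_pos: [0.4233, -0.3573, 0.3021]
eef_rot: [-180.0, 0.0, 174.4]
contact_force: [0.6, -0.7, 0.4]
gripper_width: 0.0878
```

Emit:
servo_tool([
  {"dx":1,"dy":3.7,"dz":0,"spin":-0.03,"grip":100},
  {"dx":2,"dy":7.4,"dz":0,"spin":-0.06,"grip":100},
  {"dx":2.9,"dy":11.1,"dz":0,"spin":-0.1,"grip":100},
  {"dx":3.8,"dy":14.8,"dz":0,"spin":-0.13,"grip":100},
  {"dx":4.8,"dy":18.5,"dz":0,"spin":-0.16,"grip":100},
  {"dx":5.7,"dy":22.2,"dz":0,"spin":-0.2,"grip":100},
  {"dx":6.6,"dy":25.9,"dz":0,"spin":-0.23,"grip":100},
  {"dx":7.5,"dy":29.6,"dz":0,"spin":-0.26,"grip":100},
  {"dx":8.4,"dy":33.3,"dz":0,"spin":-0.29,"grip":100},
  {"dx":9.3,"dy":37,"dz":0,"spin":-0.32,"grip":100},
])

```text
time_s: 2.72
tcp_pos: [0.5156, 0.0131, 0.3021]
eef_rot: [180.0, 0.0, 156.1]
contact_force: [0.7, 0.3, 0.0]
gripper_width: 0.0877
```

Emit:
servo_tool([
  {"dx":0.4,"dy":3.7,"dz":0,"spin":0,"grip":100},
  {"dx":0.8,"dy":7.4,"dz":0,"spin":0,"grip":100},
  {"dx":1.2,"dy":11.1,"dz":0,"spin":0,"grip":100},
  {"dx":1.5,"dy":14.8,"dz":0,"spin":0,"grip":100},
  {"dx":1.8,"dy":17.5,"dz":-1,"spin":0,"grip":100},
  {"dx":1.8,"dy":17.5,"dz":-3,"spin":0,"grip":100},
  {"dx":1.8,"dy":17.5,"dz":-5,"spin":0,"grip":100},
  {"dx":1.8,"dy":17.5,"dz":-7,"spin":0,"grip":100},
  {"dx":1.8,"dy":17.5,"dz":-7,"spin":0,"grip":100},
  {"dx":1.8,"dy":17.5,"dz":-7,"spin":0,"grip":100},
])

```text
time_s: 3.55
tcp_pos: [0.5332, 0.1858, 0.2312]
eef_rot: [-179.9, -0.0, 156.2]
contact_force: [0.8, -0.1, 0.9]
gripper_width: 0.0876
```

Run:
```python
from h import *
s=r.get_state();print(s["time_s"],s["tcp_pos"],s["eef_rot"],s["joints"])
K,E=cal("wrist");np.savez("w2.npz",K=K,E=E)
w=r.capture("wrist");cv2.imwrite("pics/w2.png",w);print(E.round(3).tolist())
for n in("tortoise","cassette","catch_a","extractor"):
    for d in r.cut_out(n,"wrist"):
        p=np.argwhere(d["mask"])[:,::-1].astype(np.float32); print(n,round(d["p"],2),d["extent"],cv2.minAreaRect(p))
```

```text
3.55 [0.53322394 0.18581831 0.23123044] [-1.79892975e+02 -3.86656323e-02  1.56223112e+02] [ 3.90792120e+01  1.00863000e+01 -1.30126751e+01  1.56643721e-02
 -6.70139036e+01 -1.52862195e+02]
[[0.403, 0.876, 0.265, 0.462], [0.915, -0.385, -0.12, 0.217], [-0.003, 0.291, -0.957, 0.388], [0.0, 0.0, 0.0, 1.0]]
tortoise 0.88 [166.0, 1.3, 226.4, 48.1] ((196.31204223632812, 15.005182266235352), (45.27468490600586, 58.60458755493164), 49.76364517211914)
tortoise 0.79 [249.8, 155.2, 292.9, 224.9] ((270.5, 190.0), (68.0, 39.0), 90.0)
tortoise 0.77 [372.1, 92.3, 411.0, 148.0] ((392.5863037109375, 120.84668731689453), (56.70100402832031, 41.291072845458984), 86.90594482421875)
tortoise 0.75 [124.9, 175.2, 173.3, 212.6] ((147.4659881591797, 194.2515411376953), (33.238407135009766, 49.04027557373047), 87.39744567871094)
cassette 0.7 [228.6, 127.6, 302.2, 230.2] ((265.8892822265625, 179.29238891601562), (98.41175842285156, 55.52941131591797), 61.927513122558594)
catch_a 0.6 [436.5, 2.6, 500.5, 17.3] ((469.0, 7.5), (15.0, 66.0), 90.0)
extractor 0.96 [159.6, 48.1, 370.2, 271.9] ((270.9315185546875, 175.2962188720703), (210.5141143798828, 159.6752471923828), 64.72228240966797)
```

View pics/w2.png

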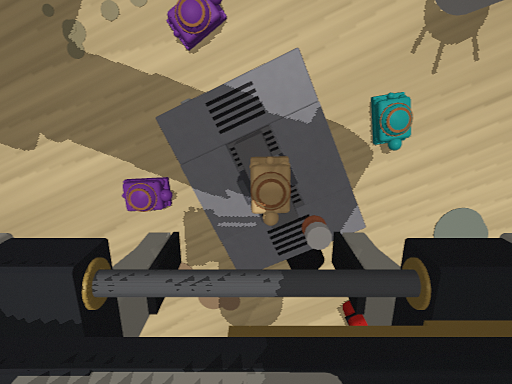

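The wrist view shows the wooden tortoise centred at about (271,186), head down at (271,218), already square to the jaws. The box corners are at (156,118), (299,48) and (366,230), pot_a's cap is at (317,236), and the two purple tortoises and the turquoise one are off the box.

Run:
```python
from h import *
P=[ray("wrist",u,v,.05) for u,v in[(156,118),(299,48),(366,230)]]
for p in P: print(p.round(4))
f=lambda d:np.degrees(np.arctan2(d[1],d[0]))
print(f(P[1]-P[0])-90,f(P[2]-P[1]),np.linalg.norm(P[1]-P[0]),np.linalg.norm(P[2]-P[1]),"centre",(P[0]+P[2])/2)
g=[ray("wrist",u,v,.096) for u,v in[(251,157),(290,157),(252,212),(291,212)]]
for p in g:print(p.round(4))
print("plinth c",np.mean(g,0), "yaw",f(g[2]-g[0]),f(g[3]-g[1]))
print("shell",ray("wrist",271,192,.1235), "head", ray("wrist",271,222,.105),r.get_state()["tcp_pos"])
w=cv2.imread("pics/w2.png")[30:290,140:400]
cv2.imwrite("pics/w2c.png",cv2.resize(w,None,fx=3,fy=3,interpolation=2)[:600])
```

```text
[0.4327 0.1115 0.05  ]
[0.4308 0.2798 0.05  ]
[0.6523 0.2809 0.05  ]
0.6305837182624998 0.2847174229605393 0.16829685769268796 0.22147366855035355 centre [0.54249792 0.19617949 0.05      ]
[0.5067 0.1928 0.096 ]
[0.5221 0.2278 0.096 ]
[0.5595 0.1703 0.096 ]
[0.5758 0.2073 0.096 ]
plinth c [0.54103971 0.19954433 0.096     ] yaw -23.022843520416387 -20.854490501575878
shell [0.53957079 0.19869519 0.1235    ] head [0.5741688  0.18502692 0.105     ] [0.53417577 0.18629758 0.23303512]
```

View pics/w2c.png

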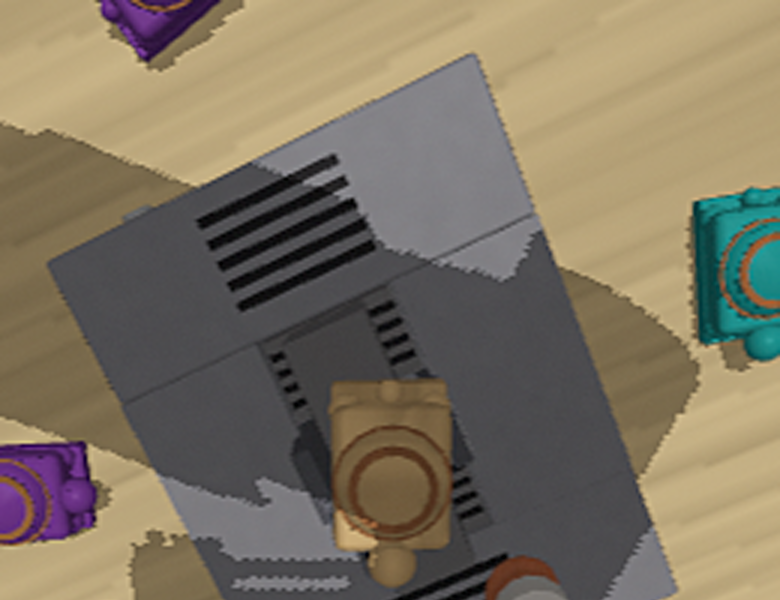

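Emit:
servo_tool([
  {"dx":0.7,"dy":1.3,"dz":0,"spin":0.02,"grip":100},
  {"dx":0.7,"dy":1.3,"dz":-2.5,"spin":0.02,"grip":100},
  {"dx":0.7,"dy":1.3,"dz":-5,"spin":0.02,"grip":100},
  {"dx":0.7,"dy":1.3,"dz":-7.5,"spin":0.02,"grip":100},
  {"dx":0.7,"dy":1.3,"dz":-10,"spin":0.02,"grip":100},
  {"dx":0.7,"dy":1.3,"dz":-12,"spin":0.02,"grip":100},
  {"dx":0.7,"dy":1.3,"dz":-13.4,"spin":0.02,"grip":100},
  {"dx":0.7,"dy":1.3,"dz":-14.2,"spin":0.02,"grip":100},
  {"dx":0.7,"dy":1.3,"dz":-14.2,"spin":0.02,"grip":100},
  {"dx":0.7,"dy":1.3,"dz":-14.2,"spin":0.02,"grip":100},
], squeeze=12)

```text
time_s: 4.63
tcp_pos: [0.5411, 0.1995, 0.0901]
eef_rot: [180.0, 0.0, 157.4]
contact_force: [0.6, 0.0, 1.1]
gripper_width: 0.0876
```

Emit:
servo_tool([
  {"dx":0,"dy":0,"dz":0,"spin":0,"grip":60},
  {"dx":0,"dy":0,"dz":0,"spin":0,"grip":50},
  {"dx":0,"dy":0,"dz":0,"spin":0,"grip":45},
  {"dx":0,"dy":0,"dz":0,"spin":0,"grip":40},
  {"dx":0,"dy":0,"dz":0,"spin":0,"grip":36},
  {"dx":0,"dy":0,"dz":0,"spin":0,"grip":33},
  {"dx":0,"dy":0,"dz":0,"spin":0,"grip":30},
  {"dx":0,"dy":0,"dz":0,"spin":0,"grip":30},
  {"dx":0,"dy":0,"dz":0,"spin":0,"grip":30},
  {"dx":0,"dy":0,"dz":0,"spin":0,"grip":30},
])

```text
time_s: 5.47
tcp_pos: [0.5405, 0.199, 0.0896]
eef_rot: [-180.0, -0.0, 157.4]
contact_force: [-1.2, -0.3, 0.7]
gripper_width: 0.0377
```

Emit:
servo_tool([
  {"dx":0,"dy":0,"dz":0.5,"spin":0,"grip":30},
  {"dx":0,"dy":0,"dz":1.5,"spin":0,"grip":30},
  {"dx":0,"dy":0,"dz":3.5,"spin":0,"grip":30},
  {"dx":0,"dy":0,"dz":6,"spin":0,"grip":30},
  {"dx":0,"dy":0,"dz":8.5,"spin":0,"grip":30},
  {"dx":0.1,"dy":-1,"dz":11,"spin":0,"grip":30},
  {"dx":0.4,"dy":-3,"dz":12,"spin":0,"grip":30},
  {"dx":0.8,"dy":-6,"dz":12,"spin":0,"grip":30},
  {"dx":1.2,"dy":-9.5,"dz":12,"spin":0,"grip":30},
  {"dx":1.7,"dy":-13,"dz":12,"spin":0,"grip":30},
])

```text
time_s: 6.3
tcp_pos: [0.5575, 0.0683, 0.211]
eef_rot: [179.9, 0.1, 157.4]
contact_force: [0.2, -0.2, -0.6]
gripper_width: 0.0376
```

Emit:
servo_tool([
  {"dx":0.5,"dy":-3.5,"dz":0,"spin":0.04,"grip":30},
  {"dx":0.9,"dy":-7,"dz":0,"spin":0.08,"grip":30},
  {"dx":1.4,"dy":-10.5,"dz":0,"spin":0.12,"grip":30},
  {"dx":1.8,"dy":-14,"dz":0,"spin":0.16,"grip":30},
  {"dx":2.3,"dy":-17.5,"dz":0,"spin":0.2,"grip":30},
  {"dx":2.8,"dy":-20.5,"dz":0,"spin":0.24,"grip":30},
  {"dx":3.1,"dy":-23,"dz":0,"spin":0.28,"grip":30},
  {"dx":3.2,"dy":-25,"dz":0,"spin":0.3,"grip":30},
  {"dx":3.2,"dy":-26,"dz":0,"spin":0.3,"grip":30},
  {"dx":3.2,"dy":-26,"dz":0,"spin":0.3,"grip":30},
])

```text
time_s: 7.13
tcp_pos: [0.5893, -0.1927, 0.21]
eef_rot: [-180.0, 0.0, 174.4]
contact_force: [0.5, 0.6, -1.5]
gripper_width: 0.0379
```

Run:
```python
from h import *
s=r.get_state();print(s["time_s"],s["tcp_pos"],s["eef_rot"],s["gripper_width"],s["contact_force"])
w=r.capture("wrist");cv2.imwrite("pics/w3.png",cv2.resize(w,(768,576)))
for n in("tortoise","stand","pot_b"):
    for d in r.cut_out(n,"wrist")[:2]:
        p=np.argwhere(d["mask"])[:,::-1].astype(np.float32); print(n,round(d["p"],2),d["extent"],cv2.minEnclosingCircle(p))
p=s["tcp_pos"]
th=np.radians(s["eef_rot"][2]+180);hx=np.array([np.cos(th),np.sin(th),0])
for z,d in((.0339,0),(.019,.037),(.0064,-.029),(.0064,.029)): print("model px",z,d,proj("wrist",p+hx*d+[0,0,z]).round(1))
print("stand top exp",proj("wrist",[.590,-.190,.075]).round(1))
```

```text
7.1333 [ 0.58930954 -0.19274042  0.20996479] [-1.79990163e+02  1.05747498e-03  1.74382178e+02] 0.03785587313201465 [ 0.50956219  0.58725118 -1.49447536]
tortoise 0.72 [426.4, 53.5, 503.2, 102.7] ((461.8791198730469, 82.85164642333984), 38.22748947143555)
tortoise 0.61 [217.9, 195.4, 296.7, 323.3] ((256.5, 256.3897705078125), 67.70085906982422)
stand 0.67 [220.1, 142.8, 294.7, 201.4] ((255.77755737304688, 182.03958129882812), 40.500030517578125)
pot_b 0.74 [196.4, 114.1, 226.4, 144.3] ((213.36666870117188, 128.63333129882812), 16.1370849609375)
model px 0.0339 0 [[251.6 279.4]]
model px 0.019 0.037 [[252.1 323.3]]
model px 0.0064 -0.029 [[252.4 201.7]]
model px 0.0064 0.029 [[252.4 296.7]]
stand top exp [[256.8 185.6]]
```

View pics/w3.png

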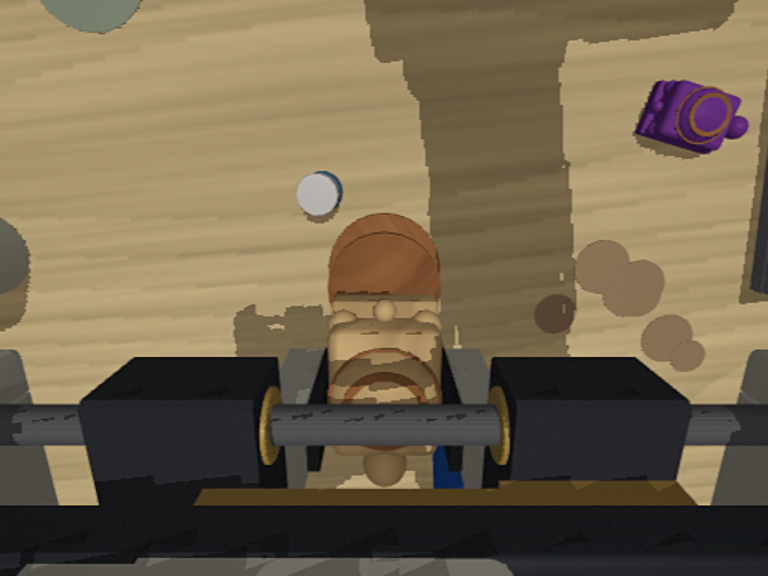

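The wrist view (768 px wide) shows the tortoise held square between the fingers, with the plinth's rear edge at (385,296) and the head at (385,468). The stand's cap edge is at (385,213) in the same column, so sideways alignment is good. Pot_b or pot_c's cap is at (319,193), clear.

Run:
```python
from h import *
from scipy.optimize import least_squares
K,E=cal("wrist");s=r.get_state();p=s["tcp_pos"]
th=np.radians(s["eef_rot"][2]+180);hx=np.array([np.cos(th),np.sin(th),0])
print(s["tcp_pos"],"rear bottom px",proj("wrist",p-hx*.029+[0,0,-.0036]).round(1))
m=[d for d in r.cut_out("stand","wrist")][0]["mask"]
c=[x for x in cv2.findContours(m.astype(np.uint8),0,1)[0]];c=max(c,key=len)[:,0]
c=c[(c[:,1]<185)&(c[:,1]>0)]
W=np.array([ray("wrist",u,v,.063)[:2] for u,v in c])
f=least_squares(lambda q:np.hypot(*(W-q).T)-.040,[.59,-.19],loss="soft_l1",f_scale=.002)
print("stand wrist",f.x,np.abs(f.fun).mean(),len(c))
for c,nm in(("top","t"),):
    r.capture(c); print(dets("stand",c),dets("tortoise",c))
```

```text
[ 0.58957397 -0.19002263  0.20993754] rear bottom px [[257.3 196.1]]
stand wrist [ 0.58854644 -0.19052448] 0.000781825751278585 116
[(0.79, [288, 175, 317, 198], [300.5, 186.9])] [(0.72, [125, 184, 142, 210], [131.5, 196.7]), (0.59, [173, 252, 189, 266], [180.9, 257.8])]
```

Emit:
servo_tool([
  {"dx":-0.1,"dy":0,"dz":-1.5,"spin":0,"grip":30},
  {"dx":-0.1,"dy":0,"dz":-4,"spin":0,"grip":30},
  {"dx":-0.1,"dy":0,"dz":-6.5,"spin":0,"grip":30},
  {"dx":-0.1,"dy":0,"dz":-9,"spin":0,"grip":30},
  {"dx":-0.1,"dy":0,"dz":-11,"spin":0,"grip":30},
  {"dx":-0.1,"dy":0,"dz":-12,"spin":0,"grip":30},
  {"dx":-0.1,"dy":0,"dz":-12.5,"spin":0,"grip":30},
  {"dx":-0.1,"dy":0,"dz":-12.7,"spin":0,"grip":30},
  {"dx":-0.1,"dy":0,"dz":-12.8,"spin":0,"grip":30},
  {"dx":-0.1,"dy":0,"dz":-12.8,"spin":0,"grip":30},
])

```text
time_s: 8.37
tcp_pos: [0.5893, -0.1909, 0.0826]
eef_rot: [-180.0, 0.1, 174.6]
contact_force: [-0.1, 0.2, -1.0]
gripper_width: 0.0379
```

Emit:
servo_tool([
  {"dx":0,"dy":0,"dz":0,"spin":0,"grip":30},
  {"dx":0,"dy":0,"dz":0,"spin":0,"grip":30},
  {"dx":0,"dy":0,"dz":-0.1,"spin":0,"grip":30},
  {"dx":0,"dy":0,"dz":-0.1,"spin":0,"grip":30},
  {"dx":0,"dy":0,"dz":-0.2,"spin":0,"grip":30},
  {"dx":0,"dy":0,"dz":-0.2,"spin":0,"grip":30},
  {"dx":0,"dy":0,"dz":-0.3,"spin":0,"grip":30},
  {"dx":0,"dy":0,"dz":-0.3,"spin":0,"grip":30},
  {"dx":0,"dy":0,"dz":-0.3,"spin":0,"grip":30},
  {"dx":0,"dy":0,"dz":-0.3,"spin":0,"grip":30},
])

```text
time_s: 9.2
tcp_pos: [0.5885, -0.1909, 0.0785]
eef_rot: [-180.0, -0.0, 174.5]
contact_force: [0.7, -0.0, -1.3]
gripper_width: 0.0378
```

Emit:
servo_tool([
  {"dx":0,"dy":0,"dz":-0.05,"spin":0,"grip":30},
  {"dx":0,"dy":0,"dz":-0.05,"spin":0,"grip":30},
  {"dx":0,"dy":0,"dz":-0.1,"spin":0,"grip":30},
  {"dx":0,"dy":0,"dz":-0.1,"spin":0,"grip":30},
  {"dx":0,"dy":0,"dz":-0.1,"spin":0,"grip":30},
  {"dx":0,"dy":0,"dz":-0.1,"spin":0,"grip":30},
  {"dx":0,"dy":0,"dz":-0.1,"spin":0,"grip":30},
  {"dx":0,"dy":0,"dz":-0.1,"spin":0,"grip":30},
  {"dx":0,"dy":0,"dz":-0.1,"spin":0,"grip":30},
  {"dx":0,"dy":0,"dz":-0.1,"spin":0,"grip":30},
])

```text
time_s: 10.03
tcp_pos: [0.5886, -0.1909, 0.0782]
eef_rot: [-180.0, 0.0, 174.6]
contact_force: [-2.5, 1.3, 5.5]
gripper_width: 0.0377
```

Contact at about 6 N. Releasing in small opening steps.

Emit:
servo_tool([
  {"dx":0,"dy":0,"dz":0.05,"spin":0,"grip":30},
  {"dx":0,"dy":0,"dz":0.05,"spin":0,"grip":43},
  {"dx":0,"dy":0,"dz":0.05,"spin":0,"grip":44},
  {"dx":0,"dy":0,"dz":0.05,"spin":0,"grip":45},
  {"dx":0,"dy":0,"dz":0.05,"spin":0,"grip":47},
  {"dx":0,"dy":0,"dz":0.05,"spin":0,"grip":50},
  {"dx":0,"dy":0,"dz":0.05,"spin":0,"grip":58},
  {"dx":0,"dy":0,"dz":0.05,"spin":0,"grip":66},
  {"dx":0,"dy":0,"dz":0.05,"spin":0,"grip":74},
  {"dx":0,"dy":0,"dz":0.05,"spin":0,"grip":80},
], squeeze=5)

```text
time_s: 10.87
tcp_pos: [0.5885, -0.1908, 0.078]
eef_rot: [-180.0, -0.0, 174.5]
contact_force: [-0.2, -0.4, 0.4]
gripper_width: 0.0648
```

Emit:
servo_tool([
  {"dx":0,"dy":0,"dz":0,"spin":0,"grip":90},
  {"dx":0,"dy":0,"dz":1,"spin":0,"grip":95},
  {"dx":0,"dy":0,"dz":2.5,"spin":0,"grip":95},
  {"dx":0,"dy":0,"dz":4.5,"spin":0,"grip":95},
  {"dx":0,"dy":0,"dz":6.5,"spin":0,"grip":95},
  {"dx":0,"dy":0,"dz":8.5,"spin":0,"grip":95},
  {"dx":0,"dy":0,"dz":10.5,"spin":0,"grip":95},
  {"dx":0,"dy":0,"dz":12.5,"spin":0,"grip":95},
  {"dx":-0.4,"dy":3,"dz":14,"spin":0,"grip":95},
  {"dx":-0.8,"dy":6.5,"dz":14,"spin":0,"grip":95},
])

```text
time_s: 11.7
tcp_pos: [0.5821, -0.127, 0.2224]
eef_rot: [-180.0, 0.3, 174.4]
contact_force: [0.2, 0.5, 0.0]
gripper_width: 0.0835
```

Emit:
servo_tool([
  {"dx":-0.4,"dy":3.5,"dz":0,"spin":0.01,"grip":95},
  {"dx":-0.8,"dy":7,"dz":0,"spin":0.02,"grip":95},
  {"dx":-1.2,"dy":10.5,"dz":0,"spin":0.03,"grip":95},
  {"dx":-1.6,"dy":14,"dz":0,"spin":0.04,"grip":95},
  {"dx":-2,"dy":17.5,"dz":0,"spin":0.06,"grip":95},
  {"dx":-2.4,"dy":21,"dz":0,"spin":0.08,"grip":95},
  {"dx":-2.8,"dy":24.5,"dz":0,"spin":0.1,"grip":95},
  {"dx":-3.2,"dy":27.5,"dz":0,"spin":0.1,"grip":95},
  {"dx":-3.8,"dy":30,"dz":0,"spin":0.1,"grip":95},
  {"dx":-3.8,"dy":32,"dz":0,"spin":0.1,"grip":95},
])

```text
time_s: 12.53
tcp_pos: [0.5416, 0.1962, 0.2191]
eef_rot: [180.0, 0.0, -179.6]
contact_force: [-0.0, -0.7, -0.1]
gripper_width: 0.0831
```

Run:
```python
from h import *
s=r.get_state();print(s["time_s"],s["tcp_pos"],s["eef_rot"],s["gripper_width"])
a=r.capture("scene");b=r.capture("top");w=r.capture("wrist")
x=cv2.resize(a[130:200,170:270],(400,280),interpolation=2);y=cv2.resize(b[150:220,260:360],(400,280),interpolation=2)
cv2.imwrite("pics/c4.png",np.vstack([np.hstack([x,y]),cv2.resize(w[:300],(546,320))[:, :] if 0 else cv2.copyMakeBorder(cv2.resize(w[40:248],(768,312)),0,0,0,32,0)]))
print(dets("tortoise","top"),dets("stand","top"))
for n in("cassette","catch_a","extractor"):
    for d in r.cut_out(n,"wrist")[:3]:
        p=np.argwhere(d["mask"])[:,::-1].astype(np.float32); print(n,round(d["p"],2),d["extent"],cv2.minAreaRect(p))
```

```text
12.5333 [0.54163489 0.19618875 0.21914808] [ 1.79955649e+02  4.04834884e-02 -1.79647895e+02] 0.08307177188756047
[(0.8, [172, 253, 190, 266], [180.5, 257.9]), (0.59, [297, 168, 311, 190], [304.4, 181.0]), (0.58, [217, 199, 241, 218], [230.0, 209.0])] [(0.8, [287, 166, 320, 196], [301.2, 181.0])]
cassette 0.62 [223.8, 125.4, 287.0, 229.9] ((255.5, 176.0), (102.0, 59.0), 90.0)
catch_a 0.77 [273.5, 156.9, 284.6, 197.8] ((280.0, 176.5), (37.0, 10.0), 90.0)
catch_a 0.56 [224.9, 160.4, 237.3, 194.5] ((232.0, 176.0), (36.0, 10.0), 90.0)
extractor 0.59 [173.8, 64.9, 342.3, 271.3] ((253.4200897216797, 166.846435546875), (166.2531280517578, 204.1865234375), 0.9963478446006775)
```

View pics/c4.png

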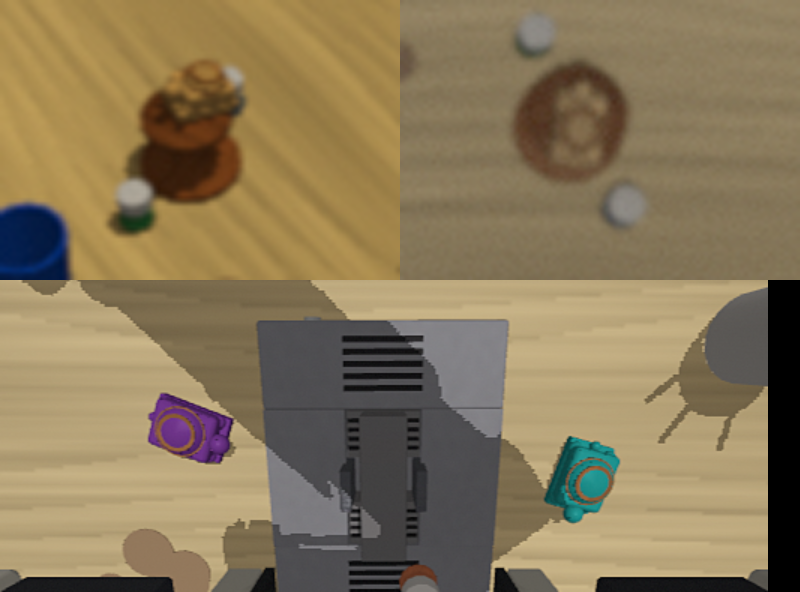

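The tortoise stands upright and centred on the dome, seen in both upper crops, with the pots at their places. In the lower wrist crop the cassette neck runs (360–408, 415–560), with the catches at (347,483) and (419,483). It is square to the tool and centred sideways.

Run:
```python
from h import *
s=r.get_state();print(s["tcp_pos"],s["eef_rot"])
q=[ray("wrist",256,v,.086) for v in(130,226.7)];print(q,"neck c",(q[0]+q[1])/2)
print("catch z.084",ray("wrist",280,176.5,.08),ray("wrist",232,176,.08))
g=[ray("wrist",u,v,.05) for u,v in((257/1.5,(321-280)/1.5+40),(508/1.5,(321-280)/1.5+40))];print("rear corners",g)
b=r.capture("top");print(r.cut_out("cassette","top")[0]["extent"] if r.cut_out("cassette","top") else None)
```

```text
[0.54263541 0.19326972 0.21832593] [ 1.79994820e+02  8.40087362e-03 -1.79785293e+02]
[array([0.48810826, 0.19216962, 0.086     ]), array([0.58624697, 0.19257273, 0.086     ])] neck c [0.53717762 0.19237117 0.086     ]
catch z.084 [0.53427365 0.21644807 0.08      ] [0.5339629 0.1682727 0.08     ]
rear corners [array([0.43010004, 0.10741404, 0.05      ]), array([0.4294234, 0.2743897, 0.05     ])]
[170.3, 192.0, 187.6, 213.6]
```

Emit:
servo_tool([
  {"dx":-0.4,"dy":-0.1,"dz":-1.5,"spin":0,"grip":100},
  {"dx":-0.4,"dy":-0.1,"dz":-4,"spin":0,"grip":100},
  {"dx":-0.4,"dy":-0.1,"dz":-7,"spin":0,"grip":100},
  {"dx":-0.4,"dy":-0.1,"dz":-10,"spin":0,"grip":100},
  {"dx":-0.4,"dy":-0.1,"dz":-12.5,"spin":0,"grip":100},
  {"dx":-0.4,"dy":-0.1,"dz":-14.5,"spin":0,"grip":100},
  {"dx":-0.4,"dy":-0.1,"dz":-15.6,"spin":0,"grip":100},
  {"dx":-0.4,"dy":-0.1,"dz":-16.2,"spin":0,"grip":100},
  {"dx":-0.4,"dy":-0.1,"dz":-16.2,"spin":0,"grip":100},
  {"dx":-0.4,"dy":-0.1,"dz":-16.2,"spin":0,"grip":100},
], squeeze=30)

```text
time_s: 13.92
tcp_pos: [0.5392, 0.1933, 0.0568]
eef_rot: [180.0, 0.0, -179.7]
contact_force: [0.5, -0.1, -0.1]
gripper_width: 0.0873
```

Emit:
servo_tool([
  {"dx":0,"dy":0,"dz":0,"spin":0,"grip":75},
  {"dx":0,"dy":0,"dz":0,"spin":0,"grip":70},
  {"dx":0,"dy":0,"dz":0,"spin":0,"grip":65},
  {"dx":0,"dy":0,"dz":0,"spin":0,"grip":60},
  {"dx":0,"dy":0,"dz":0,"spin":0,"grip":55},
  {"dx":0,"dy":0,"dz":0,"spin":0,"grip":50},
  {"dx":0,"dy":0,"dz":0,"spin":0,"grip":45},
  {"dx":0,"dy":0,"dz":0,"spin":0,"grip":40},
  {"dx":0,"dy":0,"dz":0,"spin":0,"grip":40},
  {"dx":0,"dy":0,"dz":0,"spin":0,"grip":40},
])

```text
time_s: 14.75
tcp_pos: [0.5392, 0.1943, 0.057]
eef_rot: [179.9, 0.1, -179.7]
contact_force: [-2.9, 4.6, 6.9]
gripper_width: 0.0442
```

The opening is 44.2 mm, against the expected 46. I'll check before lifting.

Run:
```python
from h import *
for i in range(3):
    w=r.capture("wrist");s=r.get_state();print(s["time_s"],s["tcp_pos"].round(4),s["gripper_width"],s["contact_force"].round(1),s["moment"].round(2))
a=r.capture("scene")
cv2.imwrite("pics/w5.png",np.hstack([cv2.resize(w[150:384,136:376],(500,488)),cv2.resize(a[190:288,270:330],(299,488))]))
```

```text
14.8 [0.5393 0.1944 0.057 ] 0.04401198003243758 [-2.4  5.5  7.5] [1.85 0.97 0.21]
14.85 [0.5393 0.1944 0.057 ] 0.04402103478497016 [-2.5  4.6  6.4] [1.88 0.89 0.21]
14.9 [0.5393 0.1943 0.057 ] 0.0439639965050214 [-2.9  5.1  7.7] [1.93 0.92 0.19]
```

View pics/w5.png

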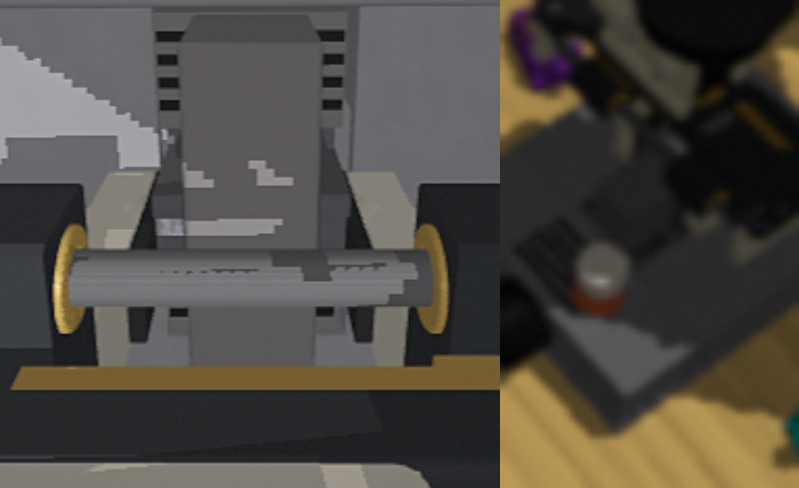

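The fingers are on both catches, left at (170,180) and right at (335,180) in the crop, and pot_a is untouched. I'll check the fore-aft centring from the visible rear edge of the catch and of the neck.

Run:
```python
from h import *
s=r.get_state();print(s["tcp_pos"])
for v in (128,133,138): print("catch c",ray("wrist",256,150+v/2.083,.084)[0]+.014)
print("neck c",ray("wrist",256,150+42/2.083,.086)[0]+.05, [ray("wrist",136+u/2.083,150+42/2.083,.086)[1] for u in(182,320)])
```

```text
[0.53926466 0.194344   0.05700781]
catch c 0.5220586571366495
catch c 0.5232283971415422
catch c 0.5244039717755155
neck c 0.5383759684411392 [np.float64(0.179147854749992), np.float64(0.20774763207938202)]
```

Emit:
servo_tool([
  {"dx":0,"dy":0.1,"dz":0,"spin":0,"grip":40},
  {"dx":0,"dy":0.1,"dz":0,"spin":0,"grip":40},
  {"dx":0,"dy":0.1,"dz":0.1,"spin":0,"grip":40},
  {"dx":0,"dy":0.1,"dz":0.2,"spin":0,"grip":40},
  {"dx":0,"dy":0.1,"dz":0.3,"spin":0,"grip":40},
  {"dx":0,"dy":0.1,"dz":0.4,"spin":0,"grip":40},
  {"dx":0,"dy":0.1,"dz":0.5,"spin":0,"grip":40},
  {"dx":0,"dy":0.1,"dz":0.6,"spin":0,"grip":40},
  {"dx":0,"dy":0.1,"dz":0.6,"spin":0,"grip":40},
  {"dx":0,"dy":0.1,"dz":0.6,"spin":0,"grip":40},
])

```text
time_s: 15.78
tcp_pos: [0.538, 0.1943, 0.0616]
eef_rot: [180.0, -0.1, -179.7]
contact_force: [-0.1, 4.8, -5.5]
gripper_width: 0.0441
```

Emit:
servo_tool([
  {"dx":0,"dy":0,"dz":0.2,"spin":0,"grip":40},
  {"dx":0,"dy":0,"dz":0.4,"spin":0,"grip":40},
  {"dx":0,"dy":0,"dz":0.6,"spin":0,"grip":40},
  {"dx":0,"dy":0,"dz":0.8,"spin":0,"grip":40},
  {"dx":0,"dy":0,"dz":1.1,"spin":0,"grip":40},
  {"dx":0,"dy":0,"dz":1.4,"spin":0,"grip":40},
  {"dx":0,"dy":0,"dz":1.7,"spin":0,"grip":40},
  {"dx":0,"dy":0,"dz":2,"spin":0,"grip":40},
  {"dx":0,"dy":0,"dz":2.3,"spin":0,"grip":40},
  {"dx":0,"dy":0,"dz":2.6,"spin":0,"grip":40},
])

```text
time_s: 16.62
tcp_pos: [0.5381, 0.1943, 0.0878]
eef_rot: [180.0, -0.0, -179.7]
contact_force: [0.4, 5.1, -6.7]
gripper_width: 0.044
```

Run:
```python
from h import *
w=r.capture("wrist");a=r.capture("scene")
s=r.get_state();print(s["time_s"],s["tcp_pos"].round(4),s["eef_rot"].round(2),s["gripper_width"],s["contact_force"].round(1),s["moment"].round(2))
cv2.imwrite("pics/w6.png",np.hstack([cv2.resize(w[150:384,136:376],(500,488)),cv2.resize(a[190:288,270:330],(299,488))]))
```

```text
16.7167 [0.5383 0.1943 0.0883] [ 1.7998e+02 -2.0000e-02 -1.7973e+02] 0.04394328342981958 [-2.1  5.6 -2.8] [2.29 0.79 0.23]
```

View pics/w6.png

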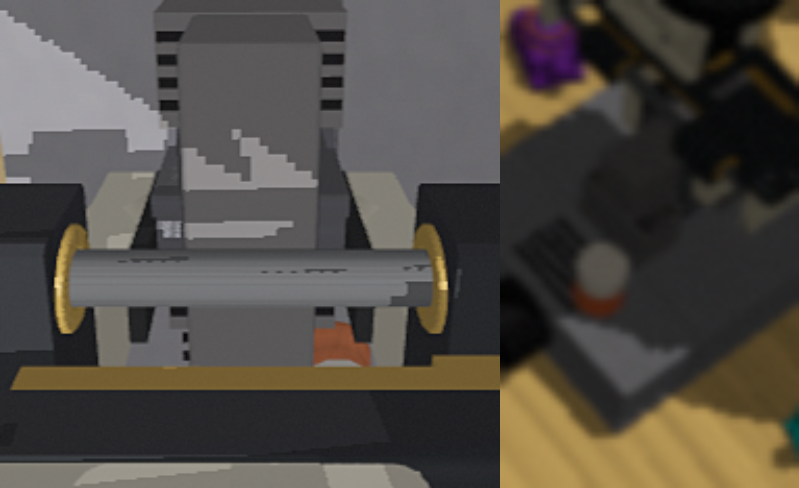

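The cassette is rising with the gripper: same place in the wrist view, more of pot_a (340,345) now visible beside it. I'll continue straight up.

Emit:
servo_tool([
  {"dx":0,"dy":0,"dz":0.4,"spin":0,"grip":40},
  {"dx":0,"dy":0,"dz":1,"spin":0,"grip":40},
  {"dx":0,"dy":0,"dz":1.8,"spin":0,"grip":40},
  {"dx":0,"dy":0,"dz":2.8,"spin":0,"grip":40},
  {"dx":0,"dy":0,"dz":4,"spin":0,"grip":40},
  {"dx":0,"dy":0,"dz":5.2,"spin":0,"grip":40},
  {"dx":0,"dy":0,"dz":6.4,"spin":0,"grip":40},
  {"dx":0,"dy":0,"dz":7.4,"spin":0,"grip":40},
  {"dx":0,"dy":0,"dz":8.2,"spin":0,"grip":40},
  {"dx":0,"dy":0,"dz":8.5,"spin":0,"grip":40},
])

```text
time_s: 17.55
tcp_pos: [0.539, 0.1941, 0.1748]
eef_rot: [180.0, 0.1, -179.7]
contact_force: [0.6, -0.3, -3.1]
gripper_width: 0.0438
```

Emit:
servo_tool([
  {"dx":0,"dy":0,"dz":0,"spin":0,"grip":40},
  {"dx":0,"dy":0,"dz":0,"spin":0,"grip":40},
  {"dx":0,"dy":0,"dz":0,"spin":0,"grip":40},
  {"dx":0,"dy":0,"dz":0,"spin":0,"grip":40},
  {"dx":0,"dy":0,"dz":0,"spin":0,"grip":40},
  {"dx":0,"dy":0,"dz":0,"spin":0,"grip":40},
  {"dx":0,"dy":0,"dz":0,"spin":0,"grip":40},
  {"dx":0,"dy":0,"dz":0,"spin":0,"grip":40},
  {"dx":0,"dy":0,"dz":0,"spin":0,"grip":40},
  {"dx":0,"dy":0,"dz":0,"spin":0,"grip":40},
])

```text
time_s: 18.38
tcp_pos: [0.5385, 0.1941, 0.1731]
eef_rot: [-180.0, -0.0, -179.7]
contact_force: [-0.2, 0.9, -3.8]
gripper_width: 0.0438
```

Run:
```python
from h import *
w=r.capture("wrist");a=r.capture("scene");b=r.capture("top")
s=r.get_state();print(s["time_s"],s["tcp_pos"].round(4),s["eef_rot"].round(2),s["gripper_width"],s["contact_force"].round(1),s["moment"].round(2),np.abs(s["qd"]).max())
print(dets("tortoise","top"),dets("stand","top"))
cv2.imwrite("pics/w7.png",np.hstack([cv2.resize(w[150:384,136:376],(400,390)),cv2.resize(a[140:270,195:330],(400,390))]))
```

```text
18.5333 [0.5386 0.1941 0.1731] [ 180.      0.   -179.73] 0.04401507731548079 [ 0.4  0.3 -4.7] [-0.01 -0.03  0.03] 0.10465494502829485
[(0.59, [300, 172, 312, 190], [304.2, 181.2]), (0.49, [217, 200, 243, 218], [230.1, 209.2])] [(0.62, [287, 162, 317, 198], [301.0, 180.4])]
```

View pics/w7.png

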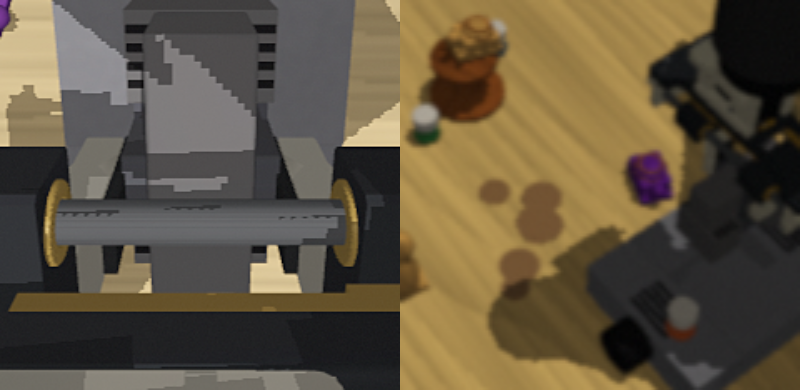

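The cassette hangs level in the fingers above the box, square in the wrist view (left). Pot_a at (683,318) is in place, and the tortoise is upright on the stand at (478,35). Handing in.

```bash
python3 -c "
from plant import r
print(r.close_job())"
```

```text
the job is handed in; nothing more can be done
None
```

I moved the plain wooden tortoise to the domed stand. Then I pinched both catches, lifted the cassette straight up, and handed the job in while still holding it, about 18.5 s into the 51 s allowed.

**Last checks**
- **Tortoise:** the scene and top pictures show it upright and centred on the dome.
- **Cassette:** its underside is about 78 mm above the box top. The force on the tool was 3–5 N downward, about the cassette's weight, with sideways force and moments near zero. It looks level in the wrist picture and the arm was still.
- **Bystanders:** pot_a and the pots by the stand looked unmoved. I did not re-measure the cat, cup, bottle or tub; the arm's paths stayed clear of them.

**What disagreed or failed**
- **Finger opening:** it read 44 mm on the pinched catches, not the 46 mm listed. I put this down to give at the stops under the 30 N squeeze.
- **Side force:** there was about 5 N sideways while the cassette was still in the well, probably because the gripper was about 1 mm off centre. It vanished once the cassette was clear.
- **First moves:** the first three move calls were refused because the rows lacked a gripper value. Nothing moved.

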